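# Check and reset the turntable's latching stop button

### The arm

A 7-joint arm with a two-finger parallel gripper is mounted at the origin on the work surface. World frame = base frame: x ahead of the robot, y to its left, z up, the work surface at z = 0. Lengths are in mm, angles in rad, forces in N, time in s.
With the tool pointing down it reaches from about 400 to 875 mm from the base axis. Payload 6.5 kg.
Tool frame: the origin (TCP) lies midway between the tips of the shut fingers; the grasp point (between the pads) lies 19 mm behind it (grip_depth is the z of the grasp point in the tool frame, in mm); z points along the fingers, x is the direction in which the jaws open and shut, and the axes are right-handed (so a half turn about z gives the same grasp; the last joint's range is limited). The gripper opens to 85 mm and grips with 20 to 120 N. Pads are 22 mm wide; open, the fingers measure 114 mm over their backs; the gripper's body (76 mm by 85 mm) begins 54 mm behind the grasp point. The pads swing forward as they close: fully open they stand 13 mm farther back than shut.
Start: joints at [-1.298, 0.536, -0.004, 1.538, 0.003, 1.067, -0.071], TCP at [216.026, 613.044, 231.29] pointing down, gripper open.
Joint ranges: [-2.7, 2.7], [-0.37, 2.16], [-1.27, 1.26], [0.24, 2.4], [-1.31, 4.45], [0.19, 1.91], [-2.76, 2.76]. Speed limits (rad/s): [2.39, 2.39, 3.14, 3.14, 3.14, 3.14, 3.14].

### API

Orientations are given as a unit quaternion [w, x, y, z].
In Python, from bench import get_state, get_image, finish_job, grip_depth gives the robot as it stands. The module is installed in compiled form; this text tells all that it offers.
- The arm moves only by the tool carry_out, never from a script. Its argument "moves" is a list that holds one entry, the list of rows, each a list of 4 numbers: the shift along the tool's x, y, z in m, then the turn about the tool's z in rad. A call has 1 to 5 rows; each row shifts and turns the pose as measured when the row begins, along the tool's axes as they then stand; what a row does not reach is not made up. A row lasts 1/10 s, in which the tool goes at most 50 mm and 8.59 degrees, less where a joint would pass 70% of its speed; a pose out of reach is approached as far as the arm can. A call with a gripper value outside its range is refused whole. "hand" is the opening, from 0 (shut) to 1 (fully open), set as the call begins (left out, the last holds). The fingers move at their own pace and stop on an object; "grip_force" is the grip in N (left out, the last holds). Time passes only in rows, so rows that do not move let the fingers close. It gives the time, the measured TCP pose, the force and the opening at its end, in the units of the state.
- get_state(): the state, without advancing time (a new reading comes with each control period).
- get_image(name): name is "side" or "top"; returns a dict with "color" (384x512x3 uint8, blue, green, red), "range_z" (384x512 float32, mm along the optical axis (not along the pixel's ray), 0 where there is no reading), "fov_y" (degrees; the focal length in pixels is half the picture's height over the tangent of half this angle, whatever the lens; pixels are square), "cx", "cy" (the principal point, pixels), "R" (3x3) and "t" (3): a world point X has camera coordinates R X + t. Camera axes: x right, y down, z forward; pixel columns grow to the right and rows downward; lengths in mm; the calibration is good to about 2 mm. A picture is of the moment at which its call begins.
- finish_job(): hands the job in, once; it reports no verdict.
The state is a dict: "t": time; "joint_positions": joint angles; "joint_vel": joint speeds; "tau": joint torques, N m; "tcp_pos": TCP position; "tool_rot": TCP orientation; "ft_force": force on the tool from outside, world axes, zero at the start; "ft_torque": the same for the moment, N m; "gripper_width": opening from 0.0 (shut) to 1.0 (fully open).
Only numpy, scipy, OpenCV 4.12 (cv2) and the standard library are available. Lean on these libraries where they do the work, as an engineer would, in place of code of your own. Each camera call takes 0.05 s, during which the arm holds its last target.

### The job

Check the turntable's stop button before the shift: with the fingertips press the red mushroom head straight down until it latches, and take the hand off so that it stays down by itself. Then push one of its two wings round clockwise (seen from above) until the latch lets go and the head springs back up, and leave it standing fully up with the hand clear. Leave the turntable with its rings, the crucible lid, the amber vial and the chrome puller where they are; do not pick up or move any of them.

Things in the scene. Friction and masses are not known exactly. Their poses are not given: they have to be found in the camera images.
- stop_box: grey stop station, a fixed box 100 x 100 mm and 55 mm high on the bench; origin at the centre of its underside, z up. On its top, on the vertical centre line, sits a red mushroom head (64 mm across, round, flat top) with two red wings, each with a white stripe, standing out on opposite sides. The head's top is 97 mm above the bench when up, 89 mm when latched. A black cable gland sticks out 16 mm at the box's +x side, 26 mm up
- stop_top (a point): centre of the top of the red head; press here, straight down. The point rides on the head
- wing_a (a point): point on the first wing, 50 mm out from the head's axis, halfway up the wing and halfway through its thickness; moves with the head. Each wing is an upright bar reaching radially from the head's rim (32 mm from the axis) to 62 mm from the axis, 12 mm thick across the push, 16 mm tall; its underside is 20 mm above the box's top when the head is up and 12 mm when latched
- wing_b (a point): the same point on the second, opposite wing
- stop_press (a joint): how far the head is pushed in, m: 0 fully up, about 0.008 latched, 0.010 hard stop. A spring pushes it up with 4 to 8 N. To latch it must be pushed in 8.5 mm or more
- stop_twist (a joint): turn of the head, rad, growing clockwise seen from above. About 0 when up. When the head is pushed in far enough a spring snaps it by itself anticlockwise to -0.45 and it stays latched; pushing a wing back clockwise to 0.1 or more (hard stop at 0.35) frees it and it springs up. The spring pushes a wing back with 2 to 3 N, so the head follows the finger back to about 0 as it retreats
- table_base: grey fixed foot of the turntable, 140 mm across, 18 mm high; origin at the centre of its underside. On it turns a cast aluminium disc 240 mm across, top at 30 mm, carrying six pewter coloured steel rings 54 mm across that reach 52 mm above the bench; the rings are clamped on. Leave alone
- table_mark (a point): red dot near the edge of the turntable disc, 114 mm from its axis; shows whether the disc has been turned
- crucible_lid: loose white ceramic crucible lid, 56 mm across, with a knob, 21 mm high in all; origin at the centre of its underside. Leave alone
- vial: loose standing amber glass vial, 28 mm across, 68 mm high; origin at the centre of its underside, z up. Leave alone
- puller: loose heavy chrome ring puller lying flat, about 200 x 110 mm, 20 mm high; origin under the middle of its cross bar. Leave alone
Things that resemble listed ones, but are neither listed nor needed, are in the scene too. There is more than one size of the stop_box; the job needs the largest.

How it is judged:
By the outcome, as a careful person would: the job done as asked, in the order asked, and still so for the second after the job is handed in, with the robot touching nothing.
It also fails if it takes over 48 s, if anything falls off the work surface, if the arm or the gripper's body presses on something with over 40 N, if the wrist force passes 120 N, or if a joint passes its speed limit or range.

## Working session

There is one attempt and no reset: what is moved stays moved. The work goes in short steps, Python scripts to look and compute and a tool call to move; the robot and the scene stay as the last step left them, time stands still between calls to the robot, and variables do not carry over. Pictures are saved under pics/ and viewed, and the job is handed in when it is done.

Besides the shell and the picture viewer there is one more tool, called as a command line: name --argument value ..., lists and objects as JSON in quotes. carry_out: Moves the arm, as the interface text tells. Its arguments: {"type":"object","properties":{"moves":{"type":"array"},"hand":{"type":"number"},"grip_force":{"type":"number"}},"required":["moves"]}

```bash
mkdir -p pics; ls; python3 - <<'E'
from bench import *
import cv2,pickle
s=get_state();print(s, grip_depth if not callable(grip_depth) else grip_depth())
d={n:get_image(n) for n in("side","top")}
pickle.dump(d,open("im0.pkl","wb"))
for n in d:
    cv2.imwrite(f"pics/{n}0.png",cv2.resize(d[n]["color"],(768,576)))
    print(n,d[n]["fov_y"],d[n]["cx"],d[n]["cy"],d[n]["R"],d[n]["t"])
E
```

```text
pics
{'t': 0.0, 'joint_positions': array([-1.2981946 ,  0.53717108, -0.00443414,  1.53886921,  0.00260486,
        1.06730547, -0.07118147]), 'joint_vel': array([ 0.00102079, -0.00165284, -0.00018794, -0.00035413,  0.00104824,
        0.00056089,  0.00092715]), 'tau': array([-3.67553002e-04, -5.83400702e+01,  1.04820773e+00, -2.59092414e+01,
        1.22793973e-02,  9.46431421e-03,  2.29490325e-05]), 'tcp_pos': array([215.84307825, 612.44476838, 230.4114825 ]), 'tool_rot': array([ 5.58287523e-04,  8.16171628e-01,  5.77808888e-01, -6.72053784e-04]), 'ft_force': array([ 0.19294743, -0.48247014, -0.31542887]), 'ft_torque': array([0.02568233, 0.02959905, 0.0414106 ]), 'gripper_width': 0.9986150546204325} -18.700000000000003
side 49.14182600682403 258.42043142876173 191.59654632778478 [[ 0.72305413 -0.69061521  0.0155999 ]
 [-0.51919853 -0.55820458 -0.6471789 ]
 [ 0.45565953  0.45984594 -0.76217853]] [-378.08561466  370.64751657  674.52950741]
top 50.673325126265134 256.8967653329448 191.65244408868594 [[-0.00169401 -0.99999755 -0.00142467]
 [-0.98339963  0.00192439 -0.18144273]
 [ 0.18144503  0.00109365 -0.98340048]] [  19.61903507  573.62989556 1009.04939108]
```

View pics/side0.png

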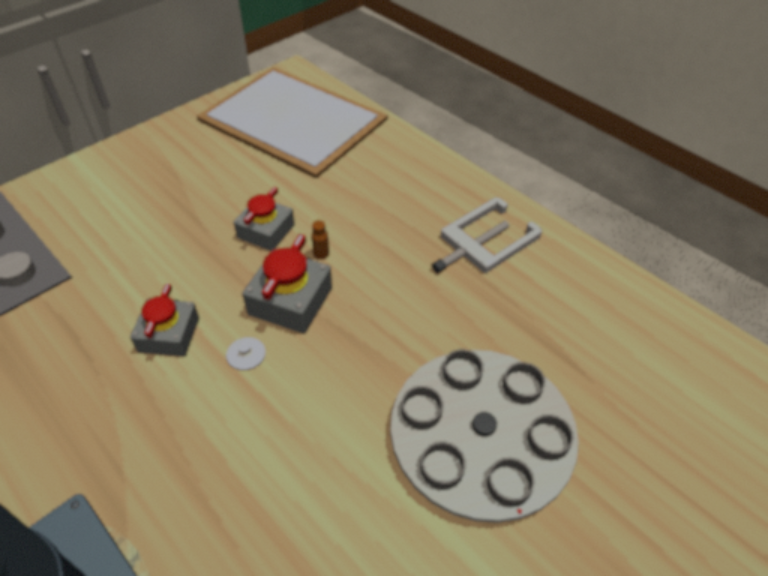

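View pics/top0.png

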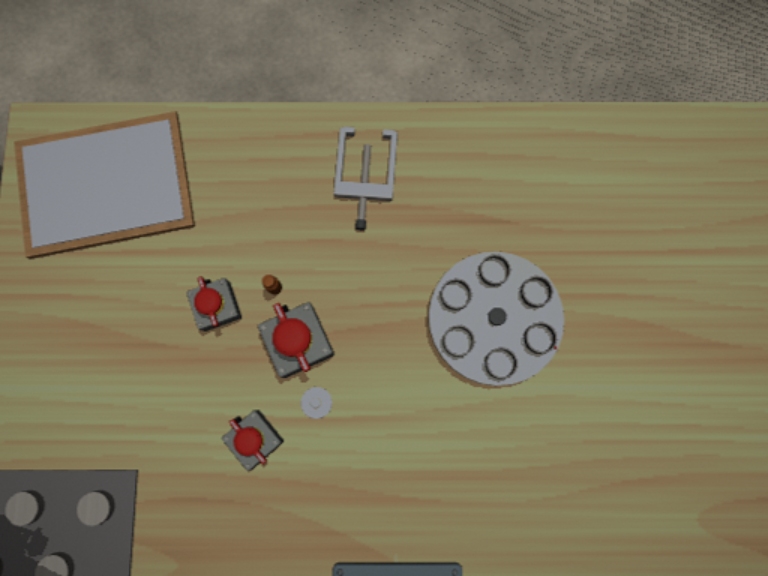

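Three stop stations appear in the top picture (768 wide): A at about (208,302), B at about (293,338) and C at about (250,440). B looks clearly the largest. I'll measure all three and enlarge B.

```bash
cat > h.py <<'E'
import numpy as np,cv2
def f(d): return 192/np.tan(np.radians(d["fov_y"]/2))
def cloud(d):
    z=d["range_z"].astype(float);v,u=np.mgrid[:384,:512]
    P=np.stack([(u-d["cx"])/f(d)*z,(v-d["cy"])/f(d)*z,z],-1)
    return (P-d["t"])@d["R"]   # R^T (Xc-t)
def ray(d,u,v,h):
    r=np.array([(u-d["cx"])/f(d),(v-d["cy"])/f(d),1])@d["R"];c=-d["t"]@d["R"]
    return c+r*(h-c[2])/r[2]
def proj(d,X):
    c=d["R"]@np.asarray(X,float)+d["t"];return f(d)*c[:2]/c[2]+[d["cx"],d["cy"]]
def red(d):
    c=d["color"].astype(int);return (c[...,2]>90)&(c[...,1]<50)&(c[...,0]<60)
E
python3 - <<'E'
from h import *
import pickle
D=pickle.load(open("im0.pkl","rb"))
for n in D:
    d=D[n];P=cloud(d);m=red(d)
    k,l,st,c=cv2.connectedComponentsWithStats(m.astype(np.uint8))
    for i in range(1,k):
        if st[i,4]<60: continue
        q=P[l==i]; q=q[(d["range_z"][l==i]>0)]
        zt=np.percentile(q[:,2],90)
        t=q[q[:,2]>zt-6]
        print(n,c[i],st[i],"z90",zt,"mid",t.mean(0), "ext",np.ptp(t,axis=0))
d=D["top"];cr=d["color"][170:320,110:260];cv2.imwrite("pics/crop_top.png",cv2.resize(cr,(600,600),interpolation=2))
d=D["side"];cr=d["color"][115:245,75:245];cv2.imwrite("pics/crop_side.png",cv2.resize(cr,(780,596),interpolation=2))
E
```

```text
side [174.01025641 136.41025641] [164 127  20  21 195] z90 71.88626602754609 mid [544.07067786 319.9702818   70.0135998 ] ext [67.36347188 37.48879465  8.33367382]
side [189.48066298 176.4198895 ] [175 159  29  38 543] z90 98.36993175579757 mid [479.77815907 171.18866147  96.56334288] ext [87.20840016 56.08901548  8.75106001]
side [105.32792208 206.3961039 ] [ 95 193  22  31 308] z90 72.54337990015668 mid [311.27034675 241.80355231  70.43040387] ext [44.09770346 39.89777532  8.71482528]
top [137.96734694 200.30612245] [130 191  17  20 245] z90 72.83864381624579 mid [548.60294672 324.67714349  70.49922736] ext [44.28768023 41.27426785  9.53675127]
top [194.01454545 224.64      ] [182 202  25  46 550] z90 98.4826579982317 mid [483.98406944 176.3383805   96.14749553] ext [87.11521927 57.23008079  9.45025037]
top [164.73049645 293.91843972] [156 285  18  20 282] z90 72.10181504107831 mid [314.92181446 246.68743295  69.66995186] ext [45.4916439  42.75197158  9.80882852]
```

```bash
python3 - <<'E'
from h import *
import pickle
D=pickle.load(open("im0.pkl","rb"))
# grey top of boxes from depth in top view
d=D["top"];P=cloud(d)
m=(P[...,2]>25)&(P[...,2]<70)&(P[...,0]>300)&(P[...,0]<750)&(P[...,1]>0)&(P[...,1]<420)&(d["range_z"]>0)
k,l,st,c=cv2.connectedComponentsWithStats(m.astype(np.uint8))
for i in range(1,k):
    if st[i,4]<80: continue
    q=P[l==i]; zt=np.median(q[:,2]); t=q[abs(q[:,2]-zt)<5]
    print(c[i],st[i,4],"z",zt,cv2.minAreaRect(t[:,:2].astype(np.float32)))
E
```

```text
[179.97 188.65] 100 z 60.164011476345266 ((581.1200561523438, 219.55775451660156), (11.343459129333496, 18.512531280517578), 27.25208282470703)
[141.47625899 202.03165468] 695 z 41.125809342192746 ((549.650146484375, 326.2962646484375), (72.61717224121094, 73.7022476196289), 20.564775466918945)
[207.13123845 221.21072089] 541 z 54.68303923634048 ((496.5572509765625, 152.14654541015625), (100.58737182617188, 46.43525695800781), 26.137041091918945)
[184.51435407 233.28708134] 418 z 54.6327810111038 ((472.20953369140625, 203.9739990234375), (99.45901489257812, 40.89778137207031), 26.324161529541016)
[167.20367279 288.42737896] 599 z 41.309194661135734 ((315.5722351074219, 247.70330810546875), (72.85481262207031, 73.20811462402344), 40.68724060058594)
```

View pics/crop_top.png

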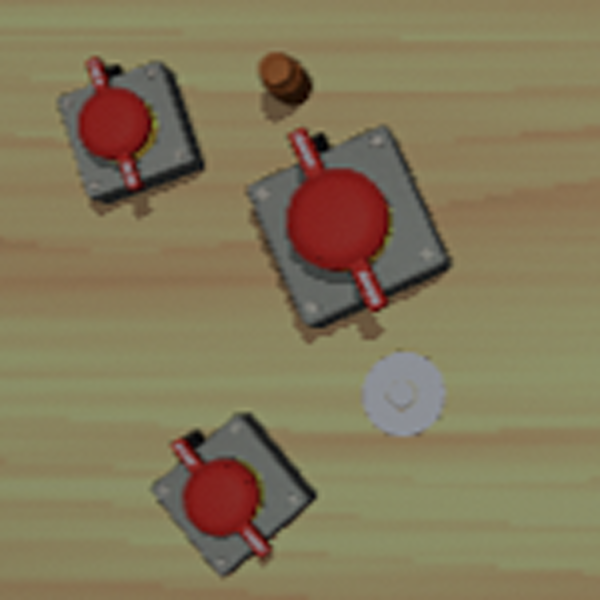

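View pics/crop_side.png

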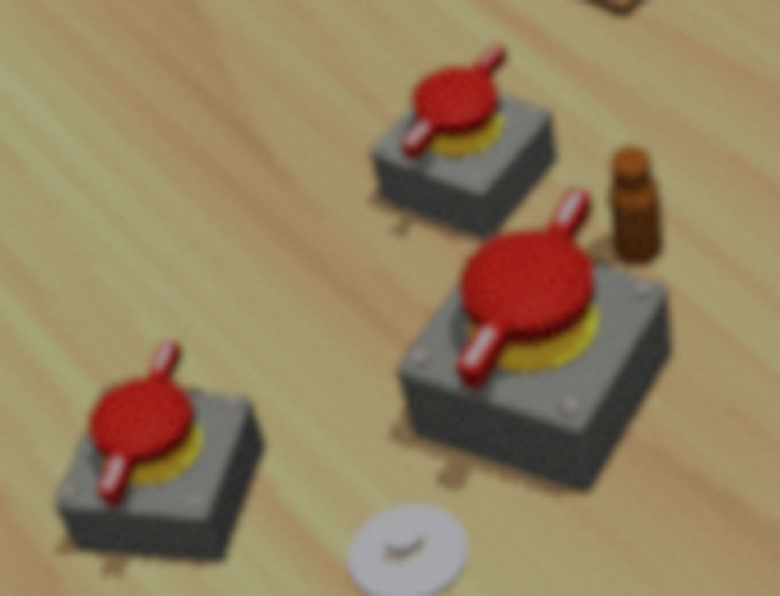

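B, at top pixel (194,225), is the target. Its box measures 100 mm with the top at 55 mm and the head at 97 mm. The other two have 73 mm boxes and 72 mm heads. Next I'll get the precise centre and wing direction.

```bash
cat > meas.py <<'E'
from h import *
def measure(D,hz=97.):
    for n in D:
        d=D[n];m=red(d).astype(np.uint8)
        k,l,st,c=cv2.connectedComponentsWithStats(m)
        m[:]=0
        for i in range(1,k):
            if abs(c[i]-proj(d,[482,174,hz])).max()<15: m[l==i]=1
        v,u=np.nonzero(m); X=np.array([ray(d,a,b,hz) for a,b in zip(u,v)])[:,:2]
        # rasterise to plane: head = opened mask
        big=cv2.resize(m,None,fx=4,fy=4,interpolation=0)
        o=cv2.morphologyEx(big,cv2.MORPH_OPEN,cv2.getStructuringElement(2,(61,61)) if n=="top" else cv2.getStructuringElement(2,(49,49)))
        cs=max(cv2.findContours(o,0,1)[0],key=cv2.contourArea)[:,0]
        W=np.array([ray(d,(a-1.5)/4,(b-1.5)/4,hz) for a,b in cs])[:,:2]
        (cx,cy),r=cv2.minEnclosingCircle(W.astype(np.float32))
        el=cv2.fitEllipse(W.astype(np.float32))
        # wings: red or stripe points via depth
        P=cloud(d);cc=np.array(el[0]);rr=np.hypot(P[...,0]-cc[0],P[...,1]-cc[1])
        w=(rr>38)&(rr<66)&(P[...,2]>hz-22)&(P[...,2]<hz+4)&(d["range_z"]>0)
        q=P[w];a=np.arctan2(q[:,1]-cc[1],q[:,0]-cc[0])
        ax=np.degrees(np.angle(np.exp(2j*a).mean())/2)
        print(n,"enc",cx,cy,r,"ell",el,"wing axis deg",ax,"n",w.sum(),"wing z",np.percentile(q[:,2],[10,50,90]) if len(q) else None)
        h=(rr<24)&(d["range_z"]>0);print("   head top z",np.median(P[h][:,2]))
E
python3 - <<'E'
from meas import *
import pickle
measure(pickle.load(open("im0.pkl","rb")))
E
```

```text
side enc 478.20928955078125 167.68211364746094 31.492332458496094 ell ((477.78387451171875, 167.18365478515625), (59.3211669921875, 61.0597038269043), 143.08299255371094) wing axis deg 26.563271039134996 n 141 wing z [81.50468078 90.15180158 92.87063845]
   head top z 94.44861667599086
top enc 484.6539001464844 174.10166931152344 31.6206111907959 ell ((484.1056823730469, 174.56468200683594), (59.95270538330078, 61.34437561035156), 97.38509368896484) wing axis deg 26.30901826683032 n 101 wing z [87.23065439 90.31213049 92.96823557]
   head top z 96.81320151703676
```

carry_out --moves '[[[-0.03,0.036,0,0],[-0.03,0.036,0,0],[-0.03,0.036,0,0],[-0.03,0.036,0,0],[-0.03,0.036,0,0]]]' --hand 0

```text
t: 0.6
tcp_pos: [332.9, 410.5, 227.3]
tool_rot: [-0.001, 0.812, 0.583, -0.002]
ft_force: [1.1, 0.3, 0.2]
gripper_width: 0.143
```

carry_out --moves '[[[-0.03,0.036,0,0],[-0.03,0.036,0,0],[-0.03,0.036,0,0],[-0.03,0.036,0,0],[-0.03,0.036,0,0]]]'

```text
t: 1.1
tcp_pos: [458.2, 201.2, 226.2]
tool_rot: [-0.001, 0.812, 0.584, -0.003]
ft_force: [0.9, 0.4, -0.1]
gripper_width: -0.002
```

carry_out --moves '[[[0,0,0,-0.14],[0,0,0,-0.14],[0,0,0,-0.14],[0,0,0,-0.14],[0,0,0,-0.14]]]'

```text
t: 1.6
tcp_pos: [461.5, 190.5, 225.0]
tool_rot: [-0.001, 0.559, 0.829, -0.005]
ft_force: [-0.8, -0.4, 0.0]
gripper_width: 0.003
```

carry_out --moves '[[[0,0,0.03,-0.11],[0,0,0.03,-0.1],[0,0,0,0]]]'

```text
t: 1.9
tcp_pos: [461.5, 190.1, 163.9]
tool_rot: [-0.001, 0.464, 0.886, -0.004]
ft_force: [0.2, -0.5, 0.8]
gripper_width: -0.0
```

```bash
cat > to.py <<'E'
import sys,numpy as np
from bench import get_state
from scipy.spatial.transform import Rotation as R
s=get_state();T=np.array(list(map(float,sys.argv[1:4])))
q=s["tool_rot"];r=R.from_quat([q[1],q[2],q[3],q[0]]).as_matrix()
print("t",s["t"],"pos",s["tcp_pos"].round(1),"yaw",np.degrees(np.arctan2(r[1,0],r[0,0])).round(1),"zaxis",r[:,2].round(4),"F",s["ft_force"].round(1))
print("tool delta mm",(r.T@(T-s["tcp_pos"])).round(1),"toolx",r[:,0].round(3),"tooly",r[:,1].round(3))
E
python3 to.py 483 174 115
```

```text
t 1.9 pos [461.5 190.1 163.9] yaw 124.7 zaxis [-0.0058 -0.0055 -1.    ] F [ 0.2 -0.5  0.8]
tool delta mm [-25.4   8.9  48.9] toolx [-0.569  0.822 -0.001] tooly [ 0.822  0.569 -0.008]
```

carry_out --moves '[[[-0.025,0.009,0,0],[0,0,0.025,0],[0,0,0.02,0],[0,0,0,0]]]'

```text
t: 2.3
tcp_pos: [485.2, 174.5, 121.3]
tool_rot: [-0.001, 0.469, 0.883, -0.003]
ft_force: [0.3, -0.6, 0.0]
gripper_width: 0.002
```

```bash
python3 to.py 483 174 100; python3 - <<'E'
from bench import *
import cv2,pickle,numpy as np
d={n:get_image(n) for n in("side","top")}
pickle.dump(d,open("im1.pkl","wb"))
a=cv2.resize(d["side"]["color"][95:245,100:250],(400,400),interpolation=2);b=cv2.resize(d["top"]["color"][150:300,120:270],(400,400),interpolation=2)
cv2.imwrite("pics/s1.png",np.hstack([a,b]))
E
```

```text
t 2.3 pos [485.2 174.5 121.3] yaw 124.1 zaxis [-0.0037 -0.0047 -1.    ] F [ 0.3 -0.6  0. ]
tool delta mm [ 0.8 -2.  21.3] toolx [-0.56   0.828 -0.002] tooly [ 0.828  0.56  -0.006]
```

View pics/s1.png

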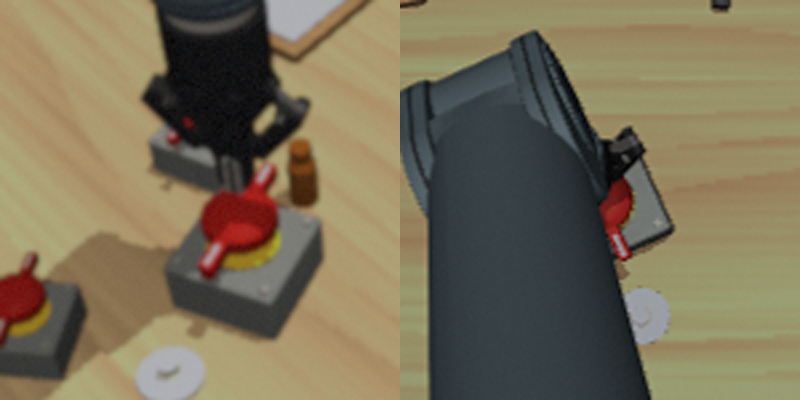

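The fingertips, at about (232,185) in the left half, hang about 24 mm over the head's middle. Now I press.

carry_out --moves '[[[0,-0.001,0.015,0],[0,0,0.006,0],[0,0,0.004,0]]]'

```text
t: 2.7
tcp_pos: [488.4, 176.7, 102.3]
tool_rot: [0.003, 0.469, 0.883, 0.001]
ft_force: [-0.7, 0.5, 0.3]
gripper_width: 0.0
```

carry_out --moves '[[[0,0,0.004,0],[0,0,0.003,0],[0,0,0.003,0]]]'

```text
t: 3.0
tcp_pos: [489.3, 177.3, 94.1]
tool_rot: [0.003, 0.469, 0.883, 0.002]
ft_force: [-2.2, -0.7, 8.7]
gripper_width: 0.003
```

The tip has drifted about 6 mm off centre. I'll lift a little, recentre, and press again.

carry_out --moves '[[[0,0,-0.01,0],[0,-0.007,0,0],[0,0,0,0]]]'

```text
t: 3.3
tcp_pos: [483.3, 173.2, 105.3]
tool_rot: [0.003, 0.469, 0.883, 0.002]
ft_force: [-0.2, -0.5, 0.8]
gripper_width: 0.006
```

```bash
python3 to.py 483 174 97
```

```text
t 3.3 pos [483.3 173.2 105.3] yaw 124.0 zaxis [ 0.0082  0.0011 -1.    ] F [-0.2 -0.5  0.8]
tool delta mm [0.8 0.2 8.3] toolx [-0.559  0.829 -0.004] tooly [0.829 0.559 0.007]
```

carry_out --moves '[[[0,0,0.009,0],[0,-0.001,0.005,0],[0,-0.001,0.005,0],[0,0,0.004,0]]]'

```text
t: 3.7
tcp_pos: [485.4, 173.0, 85.8]
tool_rot: [0.006, 0.47, 0.883, 0.005]
ft_force: [-18.6, -8.5, 87.0]
gripper_width: 0.001
```

carry_out --moves '[[[0,0,0.004,0],[0,0,0.003,0]]]'

```text
t: 3.9
tcp_pos: [485.0, 173.0, 86.5]
tool_rot: [0.005, 0.47, 0.883, 0.004]
ft_force: [-15.2, -5.0, 44.6]
gripper_width: -0.003
```

It reached the hard stop. I back off now.

carry_out --moves '[[[0,0,-0.003,0],[0,0,-0.01,0],[0,0,-0.03,0],[0,0,-0.04,0]]]'

```text
t: 4.3
tcp_pos: [479.4, 171.2, 167.6]
tool_rot: [0.001, 0.47, 0.883, -0.001]
ft_force: [0.6, 0.5, -0.0]
gripper_width: 0.006
```

```bash
cat > shot.py <<'E'
import sys
from bench import *
from h import *
import pickle
k=sys.argv[1]
d={n:get_image(n) for n in("side","top")}
pickle.dump(d,open(f"im{k}.pkl","wb"))
a=cv2.resize(d["side"]["color"][95:245,100:250],(400,400),interpolation=2);b=cv2.resize(d["top"]["color"][150:300,120:270],(400,400),interpolation=2)
cv2.imwrite(f"pics/s{k}.png",np.hstack([a,b]))
P=cloud(d["side"]);c=np.array([484,174]);rel=P[...,:2]-c;r=np.hypot(rel[...,0],rel[...,1]);ok=d["side"]["range_z"]>0
print("side head z",np.median(P[ok&(r<24)&red(d["side"])][:,2]))
w=ok&(r>40)&(r<64)&(P[...,2]>64)&(P[...,2]<96);a=np.degrees(np.arctan2(rel[w][:,1],rel[w][:,0]))
n=a[(a<-90)];print("near wing ang",np.median(n)+180,len(n),"far",np.median(a[(a>0)&(a<90)]))
print(get_state()["t"],get_state()["tcp_pos"])
E
python3 shot.py 2; python3 to.py 474 117 110
```

```text
side head z 90.00716094633609
near wing ang 48.993893680446035 73 far 52.51171281325321
4.4 [483.63090945 172.87482078 172.24126139]
t 4.4 pos [483.6 172.9 172.2] yaw 123.9 zaxis [ 0.0115  0.003  -0.9999] F [-0.1  0.4  0.7]
tool delta mm [-40.8 -39.9  62. ] toolx [-0.558  0.83  -0.004] tooly [0.83  0.558 0.011]
```

View pics/s2.png

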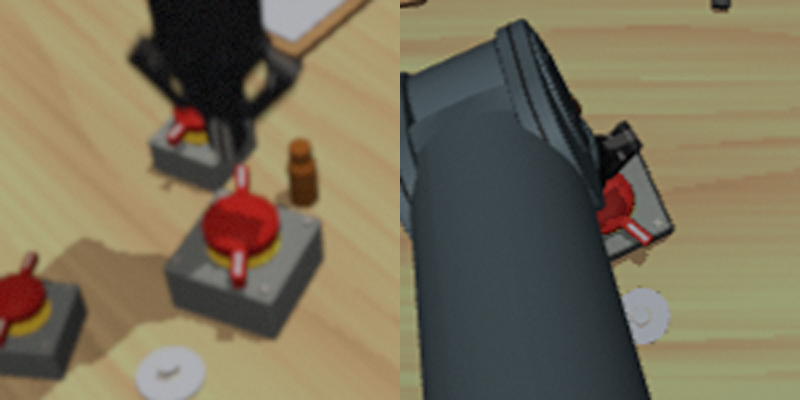

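The head is latched by itself: its top is at about 90 mm and the wings have turned to about 52° (near wing at about (238,265) in the left half). Next I go to the anticlockwise side of the near wing.

```bash
python3 to.py 479 114 170
```

```text
t 4.4 pos [483.6 172.9 172.2] yaw 123.9 zaxis [ 0.0115  0.003  -0.9999] F [-0.1  0.4  0.7]
tool delta mm [-46.3 -36.7   2. ] toolx [-0.558  0.83  -0.004] tooly [0.83  0.558 0.011]
```

carry_out --moves '[[[-0.023,-0.018,0,0],[-0.023,-0.018,0,0],[0,0,0.04,0],[0,0,0.03,0],[0,0,0,0]]]'

```text
t: 4.9
tcp_pos: [481.1, 113.3, 99.5]
tool_rot: [0.006, 0.47, 0.883, 0.005]
ft_force: [-0.3, 0.1, 0.5]
gripper_width: 0.005
```

```bash
python3 to.py 479 114 66
```

```text
t 4.9 pos [481.1 113.3  99.5] yaw 124.0 zaxis [ 0.0148  0.004  -0.9999] F [-0.3  0.1  0.5]
tool delta mm [ 2.  -1.9 33.5] toolx [-0.559  0.829 -0.005] tooly [0.829 0.559 0.014]
```

carry_out --moves '[[[0.001,-0.001,0.016,0],[0,-0.001,0.01,0],[0,0,0,0],[0,0,0,0]]]'

```text
t: 5.3
tcp_pos: [479.5, 113.6, 73.6]
tool_rot: [0.005, 0.47, 0.883, 0.005]
ft_force: [0.5, 0.1, 0.7]
gripper_width: -0.004
```

```bash
python3 to.py 441 139 67;python3 shot.py 3
```

```text
t 5.3 pos [479.5 113.6  73.6] yaw 124.0 zaxis [ 0.0139  0.0039 -0.9999] F [0.5 0.1 0.7]
tool delta mm [ 42.7 -17.8   6.2] toolx [-0.559  0.829 -0.005] tooly [0.829 0.559 0.014]
side head z 89.71490006282637
near wing ang 50.493469377095124 82 far nan
5.4 [479.78504145 113.60005772  73.85281779]
  return _methods._mean(a, axis=axis, dtype=dtype,
  ret = ret.dtype.type(ret / rcount)
```

View pics/s3.png

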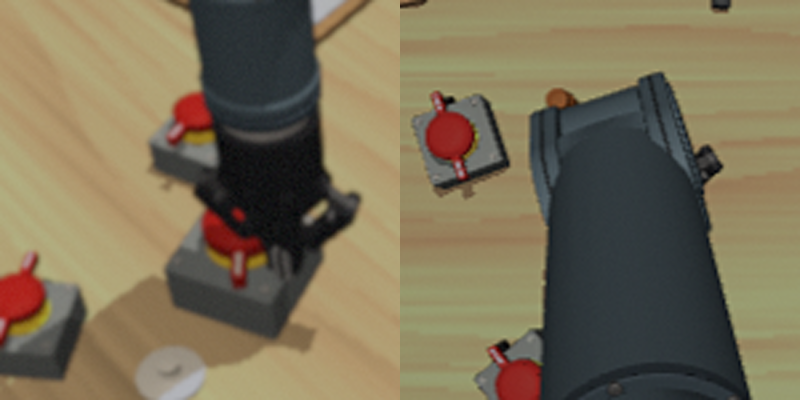

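The fingertips at (290,270) stand to the right of the near wing at (238,265), on the anticlockwise side. I lower the last bit and push.

carry_out --moves '[[[0,0,0.006,0],[0.006,-0.0025,0,0],[0.006,-0.0025,0,0],[0.006,-0.0025,0,0]]]'

```text
t: 5.8
tcp_pos: [464.6, 125.0, 68.8]
tool_rot: [0.007, 0.47, 0.883, 0.007]
ft_force: [3.6, -2.6, -0.7]
gripper_width: 0.003
```

carry_out --moves '[[[0.006,-0.0025,0,0],[0.006,-0.0025,0,0],[0.006,-0.0025,0,0]]]'

```text
t: 6.1
tcp_pos: [449.7, 136.3, 69.5]
tool_rot: [0.01, 0.471, 0.882, 0.008]
ft_force: [2.6, -1.9, -0.3]
gripper_width: -0.003
```

```bash
python3 to.py 441 139 67;python3 shot.py 4 2>/dev/null
```

```text
t 6.1 pos [449.7 136.3  69.5] yaw 123.9 zaxis [ 0.0244  0.0053 -0.9997] F [ 2.6 -1.9 -0.3]
tool delta mm [ 7.1 -5.8  2.3] toolx [-0.557  0.83  -0.009] tooly [0.83  0.557 0.023]
side head z 96.01784734249723
near wing ang 40.49474557037021 145 far 24.56187332179889
6.2 [448.8245976  136.91451464  69.32073131]
```

View pics/s4.png

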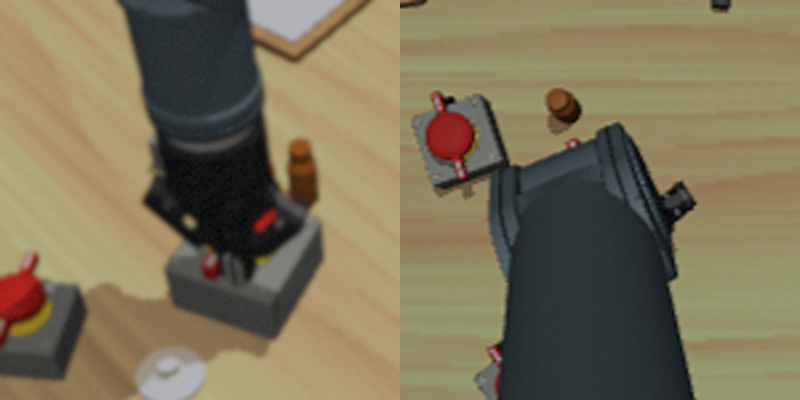

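The head seems to be up already (96 mm). I'll go slightly further to be sure, then retreat the same way.

carry_out --moves '[[[0.005,-0.004,0,0],[0.002,-0.001,0,0]]]'

```text
t: 6.4
tcp_pos: [440.6, 139.9, 69.2]
tool_rot: [0.009, 0.47, 0.883, 0.008]
ft_force: [2.7, -2.1, -0.6]
gripper_width: -0.0
```

```bash
python3 to.py 481 111 69;python3 shot.py 5 2>/dev/null
```

```text
t 6.4 pos [440.6 139.9  69.2] yaw 123.9 zaxis [ 0.0236  0.0056 -0.9997] F [ 2.7 -2.1 -0.6]
tool delta mm [-46.6  17.4   1. ] toolx [-0.558  0.83  -0.009] tooly [0.83  0.558 0.023]
side head z 96.71899308095622
near wing ang 26.00496006873834 75 far 17.916041390133685
6.5 [440.76622533 139.79623792  69.21699536]
```

View pics/s5.png

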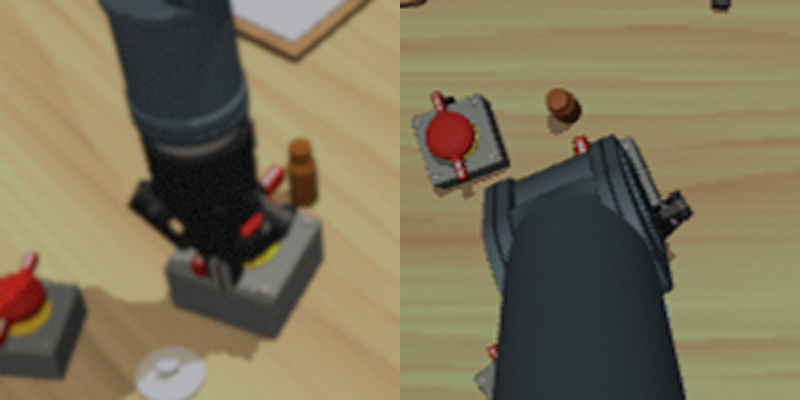

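The far wing is at about 18° (twist about 0.15 rad) and the head is at 97 mm, so it has released. I retreat along the same line, then up.

carry_out --moves '[[[-0.008,0.003,0,0],[-0.008,0.003,0,0],[-0.01,0.0035,0,0],[-0.012,0.0045,0,0],[-0.01,0.003,0,0]]]'

```text
t: 7.0
tcp_pos: [482.6, 107.6, 69.2]
tool_rot: [0.007, 0.469, 0.883, 0.007]
ft_force: [0.9, 0.2, 0.2]
gripper_width: 0.001
```

carry_out --moves '[[[-0.005,0,0,0],[0,0,-0.04,0],[0,0,-0.04,0],[0,0,-0.04,0],[0,0,-0.03,0]]]'

```text
t: 7.5
tcp_pos: [481.7, 98.2, 219.4]
tool_rot: [0.003, 0.471, 0.882, 0.003]
ft_force: [0.7, -0.1, -0.7]
gripper_width: 0.001
```

carry_out --moves '[[[-0.045,0,0,0],[-0.045,0,0,0],[-0.045,0,0,0],[-0.045,0,0,0],[0,0,0,0]]]'

```text
t: 8.0
tcp_pos: [588.8, -55.5, 226.9]
tool_rot: [0.008, 0.469, 0.883, 0.007]
ft_force: [-0.5, -0.8, -0.4]
gripper_width: -0.001
```

```bash
python3 shot.py 6; python3 - <<'E'
from meas import *
import pickle
a=pickle.load(open("im0.pkl","rb"));b=pickle.load(open("im6.pkl","rb"))
measure(b)
for n in b:cv2.imwrite(f"pics/f_{n}.png",cv2.resize(b[n]["color"],(768,576)))
df=cv2.absdiff(a["side"]["color"],b["side"]["color"]).max(2);cv2.imwrite("pics/diff.png",(df>50).astype(np.uint8)*255)
E
```

```text
side head z 97.24732247664664
near wing ang 27.087784602913985 90 far 24.208468536037117
8.1 [586.57728357 -49.54583011 226.32542642]
side enc 478.2370910644531 165.83584594726562 31.819917678833008 ell ((477.2664489746094, 166.50889587402344), (57.8866081237793, 61.84959411621094), 146.16123962402344) wing axis deg 26.45141410291262 n 138 wing z [81.54617303 90.6124109  92.52304494]
   head top z 93.94077889383925Traceback (most recent call last):
  File "<stdin>", line 4, in <module>
  File "meas.py", line 13, in measure
    cs=max(cv2.findContours(o,0,1)[0],key=cv2.contourArea)[:,0]
       ~~~^^^^^^^^^^^^^^^^^^^^^^^^^^^^^^^^^^^^^^^^^^^^^^^^
ValueError: max() iterable argument is empty
```

```bash
python3 - <<'E'
from h import *
import pickle
a=pickle.load(open("im0.pkl","rb"));b=pickle.load(open("im6.pkl","rb"))
A=cv2.resize(b["side"]["color"],(400,300));B=cv2.resize(b["top"]["color"],(400,300))
df=(cv2.absdiff(a["side"]["color"],b["side"]["color"]).max(2)>50).astype(np.uint8)*255
cv2.imwrite("pics/fin.png",np.vstack([np.hstack([A,B]),np.hstack([cv2.cvtColor(cv2.resize(df,(400,300)),8),cv2.resize(a["side"]["color"],(400,300))])]))
E
```

```text
(no output)
```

View pics/fin.png

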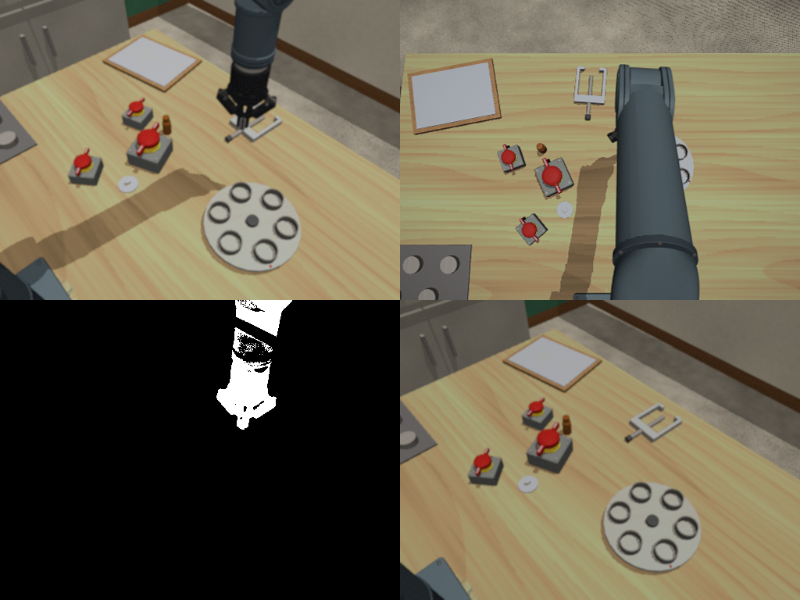

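The picture shows the head standing up with its wings back at the start angle. The before/after difference shows only the arm, and the hand hangs clear. I hand in.

```bash
python3 -c "
from bench import *
print(get_state()['ft_force']);print(finish_job())"
```

```text
[ 0.52292166  0.44437584 -0.37981595]
the job is handed in; nothing more can be done
None
```

I pressed the large stop button down until it latched by itself, then pushed its near wing clockwise until it sprang back up. I handed the job in at about 8.1 s, with the hand well clear.

- **Latch:** with the hand off, the head's top measured about 90 mm (89 expected) and the wings had turned to about 52° from 26°.
- **Release:** I pushed the wing to a twist of about 0.15 rad and the head rose to about 97 mm. After I backed off, the head stayed at 97 mm and the wings were back at about 26°.
- **Other objects:** the side-view before/after difference showed only the arm. The lid, vial, puller, turntable and both smaller stop stations were unmoved.
- **What went wrong:**
  - My first press drifted about 6 mm off centre, so I lifted and recentred before it latched.
  - The second press hit the hard stop at 87 N in the reading at the end of that call. That is under the 120 N limit, but I have no reading of the peak during the move.
  - The final head-centre measurement failed in the top view because the script found no head outline. The final check therefore rests on the side view, where two other readings gave a head height of 94 and 97 mm. The lower one read 94 mm before the press too.

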